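# Close the last swing bolt of a pressure filter holder

## Robot

A 7-joint arm with a two-finger parallel gripper is mounted at the origin on a cart in front of the work surface, level with it; the furniture and walls round the work are solid. World frame = base frame: x ahead of the robot, y to its left, z up, the work surface at z = 0. Lengths are in m, angles in rad, forces in N, time in s.
With the tool pointing down it reaches from about 0.425 to 0.925 m from the base axis. Payload 6.8 kg.
Tool frame: the origin (TCP) lies midway between the tips of the shut fingers; the grasp point (between the pads) lies 19 mm behind it; z points along the fingers, y is the line along which they close (so a half turn about z gives the same grasp; the last joint's range is limited). The gripper opens to 85 mm and grips with 20 to 120 N. Pads are 22 mm wide; open, the fingers measure 114 mm over their backs; the gripper's body (76 mm by 85 mm) begins 54 mm behind the grasp point. The pads swing forward as they close: fully open they stand 13 mm farther back than shut.
Start: joints at [1.156, 0.477, 0.022, 1.555, -0.011, 1.109, -0.083], TCP at [0.204, -0.643, 0.231] pointing down, gripper open.
Joint ranges: [-2.96, 2.96], [-0.34, 2.1], [-1.41, 1.46], [0.24, 2.44], [-1.37, 4.51], [0.17, 1.92], [-2.96, 2.96]. Speed limits (rad/s): [2.39, 2.39, 3.14, 3.14, 3.14, 3.14, 3.14].

## Interface

Orientations are given as a rotation vector (axis times angle).
In Python, from plant import manip gives the robot as it stands. The module is installed in compiled form; this text tells all that it offers.
- The arm moves only by the tool arm_command, never from a script. Its argument "moves" is a list of rows, each a list of 3 entries, a list of its own where there are three numbers: the turn, a rotation vector about the tool's x, y, z in rad, then the shift along the tool's x, y, z in mm, then the closure, from -1 (fully open) to 1 (shut). In form: [[[wx, wy, wz], [dx, dy, dz], grip], ...]. A call has 1 to 12 rows; each row shifts and turns the commanded pose from where the row before left it, along the tool's axes as they then stand; what a row does not reach is not made up. A row lasts 1/8 s, in which the tool goes at most 62.5 mm and 10.7 degrees, less where a joint would pass 70% of its speed; a pose out of reach is approached as far as the arm can. A call with a gripper value outside its range is refused whole. The fingers move at their own pace and stop on an object; "squeeze" is the grip in N (left out, the last holds). Time passes only in rows, so rows that do not move let the fingers close. It gives the time, the measured TCP pose, the force, the opening and the grip force at its end, in the units of the state.
- manip.get_state(): the state, without advancing time (a new reading comes with each control period).
- manip.get_image(name): name is "scene" or "top"; returns a dict with "image" (400x640x3 uint8, blue, green, red), "vfov" (degrees; the focal length in pixels is half the picture's height over the tangent of half this angle, whatever the lens; pixels are square), "cx", "cy" (the principal point, pixels), "dist" ([k1, k2, p1, p2, k3] as OpenCV has them; the pictures are not rectified), "position" and "rotation" of the camera in the world. Camera axes: x right, y down, z forward; pixel columns grow to the right and rows downward; lengths in m; the calibration is good to about 2 mm. A picture is of the moment at which its call begins. There is no depth.
- manip.job_done(): hands the job in; it is judged then, once.
Trained networks look in the newest picture that a camera, given by its name, has taken for a name from the list of things; names that differ only in an ending like _2 or _b are one class to them, and where a whole thing is asked for, a point or a joint stands for the part that bears it (a point fixed in the world has none). Each returns a list of dicts, best first, with "score" (0 to 1); they miss things now and then, are a little off and sometimes report something else, mostly with a low value. They report only what shows in the picture. A call takes as long as a camera call.
- manip.look_for(target, camera): "xy" ([column, row] in pixels, amid what is visible of it).
The state is a dict: "time_s": time; "joint_positions": joint angles; "joint_velocities": joint speeds; "tau": joint torques, N m; "position": TCP position; "tool_rot": TCP orientation; "wrist_force": force on the tool from outside, world axes, zero at the start; "torque": the same for the moment, N m; "gripper_width": opening from 0.0 (shut) to 1.0 (fully open); "grip_force": force on a finger pad.
Only numpy, scipy, OpenCV 4.12 (cv2) and the standard library are available. Lean on these libraries where they do the work, as an engineer would, in place of code of your own. Each camera call takes 0.05 s, during which the arm holds its last target. There are 200 camera calls.

## Task

The steel filter holder still has one swing bolt leaning out of its slot. Push that bolt upright, fully home in the slot, and only then spin its loose black wing nut down clockwise with repeated fingertip strokes against one wing at a time, until it is fully home on the flange. Do this by pushing only: do not grip the nut by both wings, do not lift or shift the holder, and leave the other things on the bench where they are.

Things in the scene. Friction and masses are not known exactly. Their poses are not given: they have to be found in the camera images.
- filter_holder: Loose, heavy (about 4 kg) steel pressure filter holder on three legs; flange 172 mm across, three slotted ears. Origin: centre of its underside, z up; the ear to be worked points along its own -x; the other two bolts are already tight. Domed reservoir top at 188 mm, hose barb to 213 mm. A tall fixed microscope stands 0.2 m to its left (+y): lean the hand outward to keep the wrist clear.
- ear_seat (a point): Where the upright bolt's axis meets the upper face of the worked ear: 105 mm from the holder's axis, 100 mm up. Above it the reservoir's head (151 mm wide, z = 150 mm upward, 176 mm at 40 mm inward) overhangs the inner part of the nut's circle, from 30 mm inward of the bolt's axis: the wings pass below it, a finger does not. The neck below the head is 96 mm wide.
- swing_bolt (a joint): Lean of the bolt in rad: 0 = upright, home in its slot (firm stop); positive = leaning outward from the holder (starts 0.3 to 0.6). Pivot 42 mm straight below ear_seat, hinge line tangential. Stiff: it stays where left; 1 to 4 N at its end push it up. 3 mm lips on the ear's outer edge stop the nut's collar going in or out if the nut is under about 5 mm above its seat.
- bolt_end (a point): Free end of the swing bolt, on its axis, 115 mm from the pivot; upright it is 73 mm above ear_seat. At least 25 mm of bare 12 mm thread stand above the nut's wings: the place to push, since a finger lower down wedges on a wing.
- wing_nut (a joint): Turn of the wing nut in rad: 0 = fully down on the ear (firm stop); positive = unscrewed, i.e. turned counter-clockwise seen from above (starts 10.4 to 17, 1.7 to 2.7 turns). Clockwise strokes lower it 4 mm a turn. It turns with light friction (about 0.5 N at a wing) and stays where it is left.
- nut_center (a point): Point on the nut's axis at the middle height of the wings: 22.5 mm above ear_seat when the nut is home on the upright bolt, higher by the unscrewed height. The hub is 27 mm across. Along the bolt, the collar's underside is 22 mm below this point; the wings reach from 11 mm below to 11 mm above it.
- wing_a (a point): Point in one of the nut's two black wings, 30 mm out from the nut's axis at wing height. The wings stand half a turn apart; each is a flat upright blade, 7 mm thick, running straight out from the hub to a rounded end 42 mm from the axis.
- wing_b (a point): The like point in the other wing, half a turn round, 30 mm from the nut's axis.
- petri_dish: Loose glass petri dish with lid, 94 mm across, 18 mm high, origin at its underside. Leave alone.
- cup_d: Loose small clear sedimentation cup, 43 mm wide, 47 mm high, origin at its underside. Leave alone.
- beaker_b: Loose glass beaker, 71 x 76 mm, 96 mm high, origin at its underside. Leave alone.
- pipette_bulb: Loose red rubber pipette bulb, 54 x 106 x 56 mm, origin at its underside. Leave alone.
- cup_c: Loose small clear sedimentation cup, 43 mm wide, 47 mm high, origin at its underside. Leave alone.

How it is judged:
On the way, in this order (a step that is already met when the one before it is completed fails the run):
1. the swing bolt stands upright in its slot while the nut is still unscrewed (value of joint swing_bolt below 0.06 rad and value of joint wing_nut above 6 rad), for 0.2 s.
2. the wing nut is spun down on the upright bolt (value of joint wing_nut below 0.35 rad and value of joint swing_bolt below 0.06 rad), for 0.2 s.
At the end, for the whole second after the job is handed in: The swing bolt is upright within 0.06 rad of its stop, the wing nut within 0.35 rad (20 degrees) of fully down, and the holder stands level and still within 20 mm of where it stood (all of step 2 and distance of filter_holder from where it was at the start of the episode below 0.02 m and angle between filter_holder's own z axis and vertical below 0.05 rad and linear speed of filter_holder below 0.02 m/s); the robot touches nothing.
It fails at once if the filter holder is lifted, tipped or shifted by more than 25 mm (distance of filter_holder from where it was at the start of the episode above 0.025 m or angle between filter_holder's own z axis and vertical above 0.12 rad).
It fails at once if the nut is gripped by both wings and twisted (contact force between the fingers and wing_nut_c0 above 1 N and contact force between the fingers and wing_nut_c1 above 1 N and velocity of joint wing_nut below -0.5 rad/s and value of joint swing_bolt below 0.06 rad).
It fails at once if one of the other loose things is moved by more than 25 mm (distance of any of petri_dish, cup_c, cup_d, beaker_b, pipette_bulb from where it was at the start of the episode above 0.025 m).
It also fails if it takes over 72 s, if anything falls off the work surface, if the arm or the gripper's body presses on something with over 40 N, if the wrist force passes 120 N, or if a joint passes its speed limit or range.

## Working session

There is one attempt and no reset: what is moved stays moved. The work goes in short steps, Python scripts to look and compute and a tool call to move; the robot and the scene stay as the last step left them, time stands still between calls to the robot, and variables do not carry over. Pictures are saved under pics/ and viewed, at most 11 in all, crops included, and the job is handed in when it is done.

Besides the shell and the picture viewer there is one more tool, called after ">>>" as a command line: name --argument value ..., lists and objects as JSON in quotes. arm_command: Moves the arm, as the interface text tells. Its arguments: {"type":"object","properties":{"moves":{"type":"array"},"squeeze":{"type":"number"}},"required":["moves"]}

```bash
mkdir -p pics; cat > h.py <<'E'
import numpy as np, cv2, json
from plant import manip
from scipy.spatial.transform import Rotation as R
def cam(n):
    d=manip.get_image(n); im=d["image"]; f=im.shape[0]/2/np.tan(np.radians(d["vfov"])/2)
    d["K"]=np.array([[f,0,d["cx"]],[0,f,d["cy"]],[0,0,1]]); d["D"]=np.array(d["dist"],float)
    r=np.array(d["rotation"],float); d["R"]=r if r.shape==(3,3) else R.from_rotvec(r).as_matrix()
    d["p"]=np.array(d["position"],float); return d
def ray(d,xy):
    u=cv2.undistortPoints(np.array([[xy]],float),d["K"],d["D"])[0,0]
    v=d["R"]@np.array([u[0],u[1],1]); return d["p"],v/np.linalg.norm(v)
def proj(d,P):
    P=np.atleast_2d(P).astype(float); rv=cv2.Rodrigues(d["R"].T)[0]
    return cv2.projectPoints(P,rv,-d["R"].T@d["p"],d["K"],d["D"])[0][:,0]
def tri(a,b):
    A=np.zeros((3,3));y=np.zeros(3)
    for p,v in (a,b):
        M=np.eye(3)-np.outer(v,v);A+=M;y+=M@p
    x=np.linalg.solve(A,y); return x,max(np.linalg.norm((np.eye(3)-np.outer(v,v))@(x-p)) for p,v in (a,b))
E
python3 - <<'E'
from h import *
np.set_printoptions(precision=3,suppress=True)
D={c:cam(c) for c in("scene","top")}
for c,d in D.items():
    cv2.imwrite(f"pics/{c}0.png",d["image"]); print(c,d["p"],d["R"].tolist(),d["K"][0,0],np.shape(d["rotation"]))
for t in ["filter_holder","ear_seat","swing_bolt","bolt_end","wing_nut","nut_center","wing_a","petri_dish","cup_d","beaker_b","pipette_bulb"]:
    r={}
    for c in D:
        L=manip.look_for(t,c); r[c]=L
        print(t,c,[(np.round(l["xy"],1).tolist(),round(l["score"],2)) for l in L[:3]])
    if r["scene"] and r["top"]: print("   ",*tri(*[ray(D[c],r[c][0]["xy"]) for c in D]))
s=manip.get_state(); print(s)
E
```

```text
scene [-0.239 -0.949  1.209] [[0.7343551235618325, -0.4836540851031514, 0.47623657824816334], [-0.6787496892131952, -0.5184692042634679, 0.5200851311308534], [-0.004627298507363348, -0.7051726102121663, -0.7090205765103604]] 464.72729267446846 (3,)
top [ 0.409 -0.124  1.375] [[0.001140130378746751, -0.9964252232028684, 0.08447173887066313], [-0.9999966787574911, -0.0009408040164534335, 0.0023994503099177486], [-0.0023114014594176613, -0.08447419400572381, -0.9964229864722997]] 420.7550840007665 (3,)
filter_holder scene [([413.3, 220.0], 0.63)]
filter_holder top [([406.0, 168.1], 0.72)]
    [ 0.631 -0.416  0.126] 0.03000130708248034
ear_seat scene [([414.8, 217.3], 0.79)]
ear_seat top [([405.6, 171.4], 0.61), ([352.0, 231.3], 0.16)]
    [ 0.623 -0.416  0.143] 0.03688552306289464
swing_bolt scene []
swing_bolt top [([393.2, 209.4], 0.51)]
bolt_end scene []
bolt_end top []
wing_nut scene []
wing_nut top [([398.6, 213.4], 0.48)]
nut_center scene []
nut_center top []
wing_a scene [([412.2, 221.7], 0.23)]
wing_a top [([397.3, 210.9], 0.57)]
    [ 0.53  -0.415  0.195] 0.08026935590177921
pe
[... 186 characters left out ...]
)]
cup_d top [([447.4, 245.5], 0.54)]
    [ 0.335 -0.43   0.283] 0.057759387277732006
beaker_b scene []
beaker_b top [([216.0, 181.8], 0.92)]
pipette_bulb scene []
pipette_bulb top [([179.3, 233.4], 0.91)]
{'time_s': 1.2, 'joint_positions': array([ 1.156,  0.477,  0.022,  1.555, -0.012,  1.109, -0.083]), 'joint_velocities': array([ 0.001,  0.002,  0.001,  0.   , -0.   , -0.001,  0.001]), 'tau': array([  0.   , -59.632,   1.607, -28.154,   0.013,   0.002,  -0.   ]), 'position': array([ 0.204, -0.643,  0.231]), 'tool_rot': array([3.105, 0.48 , 0.   ]), 'wrist_force': array([0.448, 0.559, 0.84 ]), 'torque': array([ 0.023,  0.003, -0.021]), 'grip_force': 0.0, 'gripper_width': 1.0002107529181439}
```

```bash
python3 - <<'E'
import cv2,numpy as np
a=cv2.imread("pics/scene0.png")[120:340,270:510];b=cv2.imread("pics/top0.png")[110:290,330:490]
cv2.imwrite("pics/c1.png",cv2.resize(a,(640,587),interpolation=cv2.INTER_CUBIC))
cv2.imwrite("pics/c2.png",cv2.resize(b,(533,600),interpolation=cv2.INTER_CUBIC))
E
```

```text
(no output)
```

View pics/c1.png

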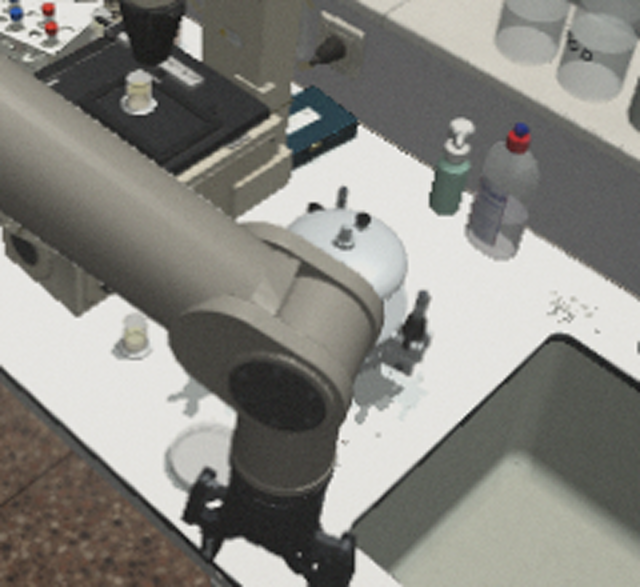

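View pics/c2.png

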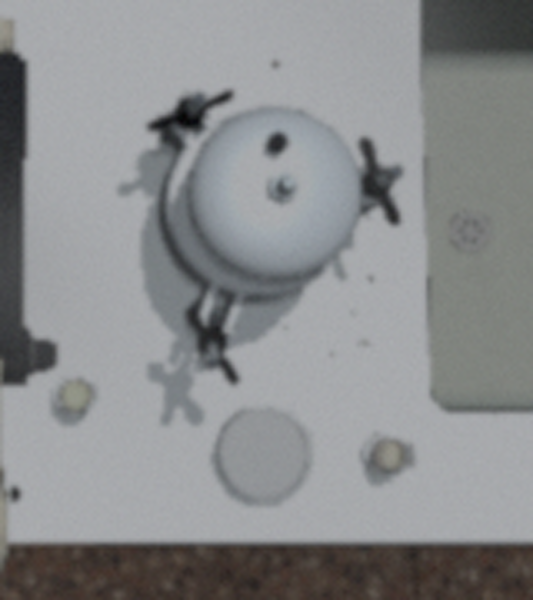

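View pics/top0.png

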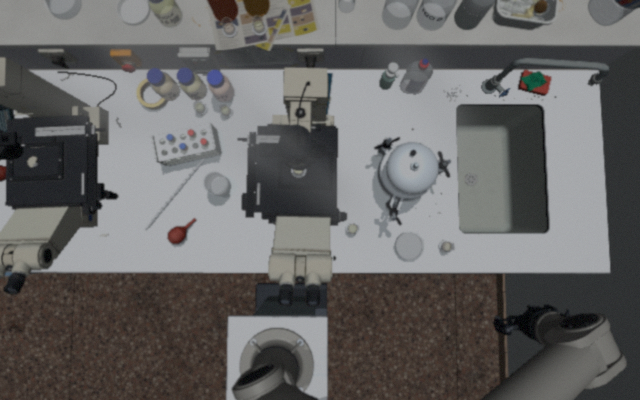

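View pics/scene0.png

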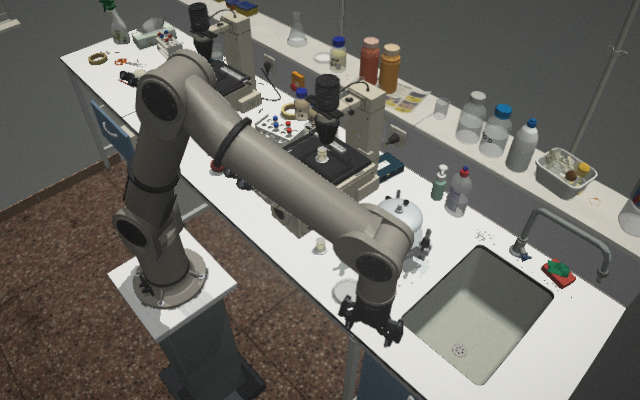

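```bash
python3 - <<'E'
from h import *
from scipy.optimize import least_squares
np.set_printoptions(precision=3,suppress=True)
d=cam("top");
c=lambda u,v:(330+u/3.333,110+v/3.333)
def at(xy,z):
    p,v=ray(d,xy); return p+v*(z-p[2])/v[2]
barb=at(c(283,186),.213); e1=at(c(190,108),.173); e2=at(c(387,178),.173)
print("barb",barb,"ears",e1,e2,np.linalg.norm(e1-barb*[1,1,.173/.213]),np.linalg.norm((e2-barb)[:2]))
def model(q):
    x,y,t=q; P=[[x,y,.213]]
    for k in(1,-1):
        a=t+np.pi+k*2*np.pi/3; P.append([x+.105*np.cos(a),y+.105*np.sin(a),.173])
    return proj(d,P)
obs=np.array([c(283,186),c(190,108),c(387,178)])
f=least_squares(lambda q:(model(q)-obs).ravel(),[barb[0],barb[1],-.25]); x,y,t=f.x
print(f.x,f.fun)
o=-np.array([np.cos(t),np.sin(t)]); print("seat",np.array([x,y])+.105*o,"out",o)
for L in np.arange(0,.7,.1):
    P=np.r_[np.array([x,y])+o*(.105+.115*np.sin(L)),.058+.115*np.cos(L)]
    print(L,P,((proj(d,P)[0]-[330,110])*3.333))
b=cv2.resize(d["image"][190:240,370:420],(600,600),interpolation=cv2.INTER_CUBIC); cv2.imwrite("pics/c3.png",b)
E
```

```text
barb [ 0.602 -0.401  0.213] ears [ 0.677 -0.33   0.173] [ 0.615 -0.5    0.173] 0.1027346792763232 0.10075259770836298
[ 0.663 -0.422  2.792] [  7.23  -21.637  -3.952  10.879  -3.494  11.297]
seat [ 0.762 -0.458] out [ 0.939 -0.343]
0.0 [ 0.762 -0.458  0.173] [334.303  12.758]
0.1 [ 0.772 -0.462  0.172] [338.329   0.911]
0.2 [ 0.783 -0.466  0.171] [341.941 -10.392]
0.30000000000000004 [ 0.794 -0.47   0.168] [345.099 -21.011]
0.4 [ 0.804 -0.473  0.164] [347.766 -30.819]
0.5 [ 0.813 -0.477  0.159] [349.915 -39.703]
0.6000000000000001 [ 0.823 -0.48   0.153] [351.526 -47.567]
```

View pics/c3.png

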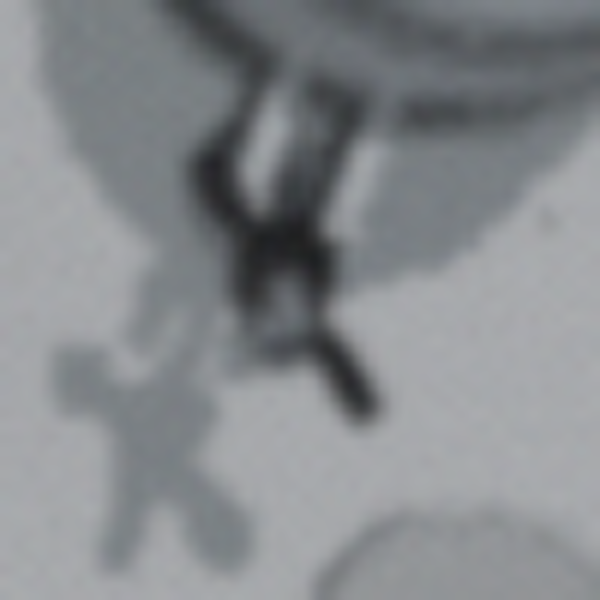

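```bash
python3 - <<'E'
from h import *
from scipy.optimize import least_squares
np.set_printoptions(precision=3,suppress=True)
d=cam("top");
c=lambda u,v:(330+u/3.333,110+v/3.333)
def model(q):
    x,y,t=q; P=[[x,y,.213]]
    for k in(-1,1):
        a=t+np.pi+k*2*np.pi/3; P.append([x+.105*np.cos(a),y+.105*np.sin(a),.173])
    return proj(d,P)
obs=np.array([c(283,186),c(190,108),c(387,178)])
f=least_squares(lambda q:(model(q)-obs).ravel(),[.602,-.401,-.35]); x,y,t=f.x
print(f.x,f.fun)
o=-np.array([np.cos(t),np.sin(t)]); print("seat",np.array([x,y])+.105*o,"out",o)
g=lambda P:(proj(d,P)[0]-[370,190])*12
for L in np.arange(0,.7,.1):
    Q=lambda r:np.r_[np.array([x,y])+o*(.105+r*np.sin(L)),.058+r*np.cos(L)]
    print(L,Q(.115),g(Q(.115)),"nut top",g(Q(.084)))
E
```

```text
[ 0.598 -0.399 -0.344] [-0.645  1.147  0.116 -0.601  0.553 -0.596]
seat [ 0.5   -0.363] out [-0.941  0.338]
0.0 [ 0.5   -0.363  0.173] [351.408 160.224] nut top [326.37  169.697]
0.1 [ 0.489 -0.359  0.172] [335.4   205.561] nut top [314.964 201.984]
0.2 [ 0.478 -0.355  0.171] [318.619 250.744] nut top [303.022 234.169]
0.30000000000000004 [ 0.468 -0.352  0.168] [301.284 295.195] nut top [290.687 265.863]
0.4 [ 0.458 -0.348  0.164] [283.617 338.35 ] nut top [278.108 296.69 ]
0.5 [ 0.448 -0.345  0.159] [265.846 379.67 ] nut top [265.437 326.288]
0.6000000000000001 [ 0.439 -0.341  0.153] [248.195 418.657] nut top [252.825 354.315]
```

>>> arm_command --moves '[[[0,0,0.1535],[0,0,0],1],[[0,0,0.1535],[0,0,0],1],[[0,0.175,0],[0,0,0],1],[[0,0.175,0],[0,0,0],1],[[0,0,0],[22,-40,4],1],[[0,0,0],[22,-40,4],1],[[0,0,0],[22,-40,4],1],[[0,0,0],[22,-40,4],1],[[0,0,0],[22,-41,4],1],[[0,0,0],[22,-41,4],1],[[0,0,0],[22,-41,4],1],[[0,0,0],[22,-40,4],1]]' --squeeze 20

```text
time_s: 2.8
position: [0.3808, -0.3192, 0.2621]
tool_rot: [3.093, -0.0, 0.548]
wrist_force: [0.6, -0.4, 0.2]
gripper_width: 0.002
grip_force: 0.0
```

```bash
cat >> h.py <<'E'
def show(name,pts=None,w=40,top=None,scene=None,s=8):
    out=[]
    for c,ct in(("scene",scene),("top",top)):
        if ct is None: continue
        d=cam(c); u,v=ct; im=d["image"][v-w:v+w,u-w:u+w]
        im=cv2.resize(im,None,fx=s,fy=s,interpolation=cv2.INTER_CUBIC)
        for P in (pts or []):
            q=(proj(d,P)[0]-[u-w,v-w]+.5)*s; cv2.circle(im,tuple(int(a) for a in q),3,(0,0,255),-1)
        out.append(im)
    cv2.imwrite(f"pics/{name}.png",np.hstack(out))
E
python3 - <<'E'
from h import *
a=.344;x,y=.598,-.399;o=-np.array([np.cos(a),-np.sin(a)])
Q=lambda r,L:np.r_[np.array([x,y])+o*(.105+r*np.sin(L)),.058+r*np.cos(L)]
show("d1",[Q(.115,.4),Q(.042,0),np.array([x,y,.213]),manip.get_state()["position"]],w=40,top=(393,205),scene=(400,240),s=5)
E
```

```text
(no output)
```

View pics/d1.png

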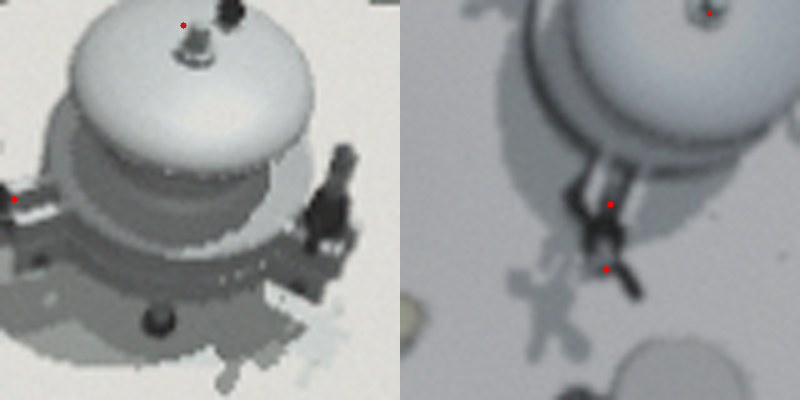

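```bash
python3 - <<'E'
from h import *
a=.344;x,y=.598,-.399;o=-np.array([np.cos(a),-np.sin(a)])
S,T=cam("scene"),cam("top")
print(tri(ray(S,(400,205)),ray(T,(414.8,167))))
Q=lambda r,L:np.r_[np.array([x,y])+o*(.105+r*np.sin(L)),.058+r*np.cos(L)]
show("d2",[Q(.115,.4),Q(.042,0)],w=30,scene=(365,245),s=10)
E
```

```text
(array([ 0.60262294, -0.40430098,  0.21011469]), np.float64(0.004935780372237403))
```

View pics/d2.png

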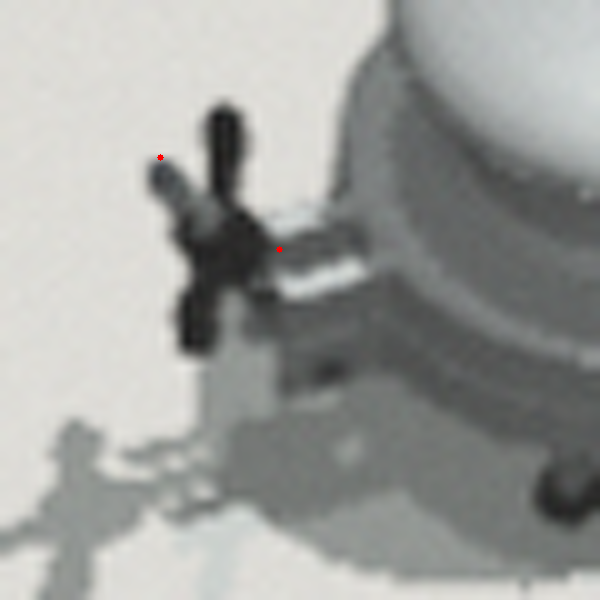

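>>> arm_command --moves '[[[0,0,0],[-1.9,3.8,30],1],[[0,0,0],[-1.9,3.8,30],1],[[0,0,0],[-1.9,3.8,30],1],[[0,0,0],[-1.9,3.8,30],1],[[0,0,0],[9.2,3.4,2.3],1],[[0,0,0],[9.2,3.4,2.3],1],[[0,0,0],[9.2,3.4,2.3],1],[[0,0,0],[9.2,3.4,2.3],1],[[0,0,0],[0,0,0],1]]'

```text
time_s: 4.18
position: [0.453, -0.3499, 0.1511]
tool_rot: [3.092, 0.0, 0.549]
wrist_force: [-1.0, -1.2, 0.8]
gripper_width: -0.004
grip_force: 0.0
```

```bash
python3 - <<'E'
from h import *
show("d3",[manip.get_state()["position"]],w=30,scene=(360,240),top=(392,212),s=6)
E
```

```text
(no output)
```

View pics/d3.png

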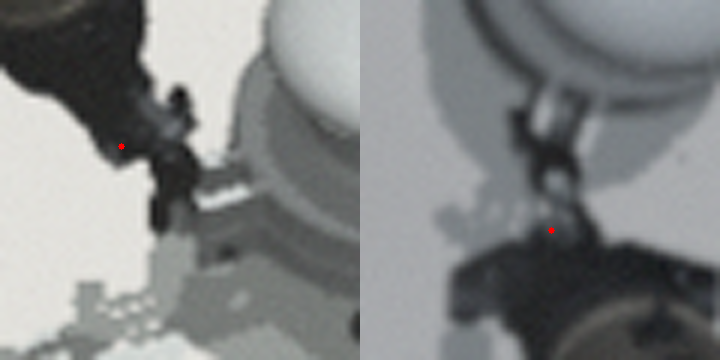

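>>> arm_command --moves '[[[0,0,0],[4.6,1.7,1.1],1],[[0,0,0],[4.6,1.7,1.1],1],[[0,0,0],[4.6,1.7,1.1],1],[[0,0,0],[4.6,1.7,1.1],1],[[0,0,0],[2.7,1,0.8],1],[[0,0,0],[0,0,0],1]]'

```text
time_s: 5.03
position: [0.474, -0.3572, 0.1527]
tool_rot: [3.093, 0.0, 0.548]
wrist_force: [-1.2, -0.7, 0.1]
gripper_width: 0.003
grip_force: 0.1
```

>>> arm_command --moves '[[[0,0,0],[2.7,1,0.8],1],[[0,0,0],[2.7,1,0.8],1],[[0,0,0],[0,0,0],1]]'

```text
time_s: 5.4
position: [0.4796, -0.3593, 0.1531]
tool_rot: [3.093, -0.0, 0.548]
wrist_force: [-1.5, -0.5, 0.5]
gripper_width: 0.001
grip_force: 0.3
```

>>> arm_command --moves '[[[0,0,0],[1.8,0.7,0.5],1],[[0,0,0],[1.8,0.7,0.5],1],[[0,0,0],[0,0,0],1]]'

```text
time_s: 5.78
position: [0.4832, -0.3606, 0.1533]
tool_rot: [3.093, -0.0, 0.547]
wrist_force: [-0.7, 0.8, 0.3]
gripper_width: 0.001
grip_force: 0.4
```

>>> arm_command --moves '[[[0,0,0],[1.8,0.7,0.5],1],[[0,0,0],[0,0,0],1]]'

```text
time_s: 6.02
position: [0.485, -0.3613, 0.1535]
tool_rot: [3.093, -0.0, 0.547]
wrist_force: [-0.8, 0.8, 0.7]
gripper_width: 0.0
grip_force: 0.5
```

>>> arm_command --moves '[[[0,0,0],[1.8,0.7,0.5],1],[[0,0,0],[0,0,0],1]]'

```text
time_s: 6.28
position: [0.4868, -0.362, 0.1536]
tool_rot: [3.093, -0.0, 0.547]
wrist_force: [-1.5, -0.2, 0.8]
gripper_width: -0.001
grip_force: 0.5
```

>>> arm_command --moves '[[[0,0,0],[1.8,0.7,0.5],1],[[0,0,0],[0,0,0],1]]'

```text
time_s: 6.52
position: [0.4887, -0.3627, 0.1537]
tool_rot: [3.093, -0.0, 0.547]
wrist_force: [-1.2, -0.4, -0.1]
gripper_width: -0.001
grip_force: 0.5
```

>>> arm_command --moves '[[[0,0,0],[1.8,0.7,0.5],1],[[0,0,0],[0,0,0],1]]'

```text
time_s: 6.78
position: [0.4906, -0.3634, 0.1539]
tool_rot: [3.093, -0.0, 0.547]
wrist_force: [-0.2, -0.4, 1.2]
gripper_width: 0.002
grip_force: 0.5
```

```bash
python3 - <<'E'
from h import *
o=np.array([-.941,.338,0]);P=np.array([.5,-.364,.173])
show("d4",[P,P-[0,0,.073]],w=30,scene=(362,238),top=(396,208),s=6)
E
```

```text
(no output)
```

View pics/d4.png

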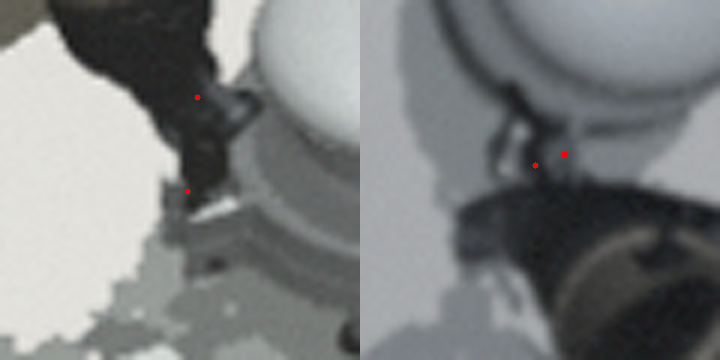

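>>> arm_command --moves '[[[0,0,0],[1.8,0.7,0.5],1],[[0,0,0],[0,0,0],1]]'

```text
time_s: 7.12
position: [0.4924, -0.3641, 0.154]
tool_rot: [3.093, -0.0, 0.547]
wrist_force: [-1.7, -0.5, 0.9]
gripper_width: 0.002
grip_force: 0.5
```

>>> arm_command --moves '[[[0,0,0],[1.8,0.7,0.5],1],[[0,0,0],[0,0,0],1]]'

```text
time_s: 7.38
position: [0.4943, -0.3648, 0.1541]
tool_rot: [3.093, -0.0, 0.547]
wrist_force: [-0.6, -0.4, 0.6]
gripper_width: -0.002
grip_force: 0.4
```

>>> arm_command --moves '[[[0,0,0],[1.8,0.7,0.5],1],[[0,0,0],[0,0,0],1]]'

```text
time_s: 7.62
position: [0.4952, -0.3652, 0.154]
tool_rot: [-3.093, 0.0, -0.544]
wrist_force: [-3.5, 1.7, 3.1]
gripper_width: -0.001
grip_force: 2.4
```

>>> arm_command --moves '[[[0,0,0],[1.8,0.7,0.5],1],[[0,0,0],[0,0,0],1]]'

```text
time_s: 7.88
position: [0.4957, -0.3654, 0.1538]
tool_rot: [-3.092, 0.001, -0.541]
wrist_force: [-10.9, 3.0, 7.2]
gripper_width: -0.003
grip_force: 5.2
```

>>> arm_command --moves '[[[0,0,0],[-8.8,-3.4,-3.2],1],[[0,0,0],[-18,-7,-7],1],[[0,0,0],[-18,-7,-10],1],[[0,0,0],[-18,-7,-20],1],[[0,0,0],[-18,-7,-20],1],[[0,0,0],[0,0,0],1]]'

```text
time_s: 8.62
position: [0.4004, -0.335, 0.1841]
tool_rot: [3.092, -0.002, 0.548]
wrist_force: [0.3, -0.6, 0.2]
gripper_width: -0.002
grip_force: 0.0
```

```bash
python3 - <<'E'
from h import *
np.set_printoptions(precision=3,suppress=True)
P=np.array([.506,-.366,.173])
show("d5",[P,P-[0,0,.05]],w=25,scene=(366,236),top=(396,204),s=8)
E
```

```text
(no output)
```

View pics/d5.png

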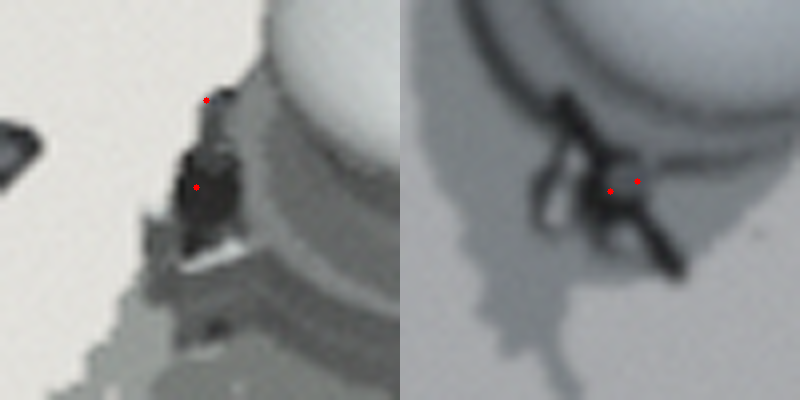

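```bash
python3 - <<'E'
from h import *
np.set_printoptions(precision=4,suppress=True)
S,T=cam("scene"),cam("top")
print(tri(ray(S,(368.6,222.6)),ray(T,(399.0,201.0))))
def at(d,xy,z):
    p,v=ray(d,xy); return p+v*(z-p[2])/v[2]
print("end top",at(T,(399,201),.173),"scene",at(S,(368.6,222.6),.173))
t=lambda u,v:(371+(u-400)/8-.5,179+v/8-.5)
A,B=at(T,t(562,97),.13),at(T,t(682,272),.13); print(A,B,np.degrees(np.arctan2(*(A-B)[1::-1])),np.linalg.norm(A-B),(A+B)/2)
# arm check: TCP projection vs state
print(manip.get_state()["position"])
E
```

```text
(array([ 0.51  , -0.3659,  0.1708]), np.float64(0.004450601004085475))
end top [ 0.5064 -0.3625  0.173 ] scene [ 0.5123 -0.3696  0.173 ]
[ 0.5408 -0.347   0.13  ] [ 0.4758 -0.3905  0.13  ] 33.76523805188876 0.07827291492833112 [ 0.5083 -0.3687  0.13  ]
[ 0.4022 -0.3348  0.1831]
```

```bash
cat >> h.py <<'E'
C=np.array([.512,-.367])
def pt(a,r,z): a=np.radians(a); return np.array([C[0]+r*np.cos(a),C[1]+r*np.sin(a),z])
def rows(W,start=None):
    s=manip.get_state(); Rm=R.from_rotvec(s["tool_rot"]).as_matrix(); p=np.array(s["position"]) if start is None else np.array(start)
    for w in W:
        print(np.round(Rm.T@(w-p)*1000,1).tolist(),end=" "); p=w
    print()
E
python3 - <<'E'
from h import *
print("approach"); rows([np.array([.43,-.36,.195]),np.array([.47,-.39,.195]),pt(260,.036,.195),pt(260,.036,.155),pt(260,.036,.115)])
A=[pt(a,r,.115) for a,r in zip(np.linspace(260,65,12),[.036,.035]+[.034]*10)]
print("stroke");rows(A[1:],A[0])
print("return");rows([pt(65,.034,.15),pt(65,.034,.19),pt(40,.005,.19),pt(260,.036,.19),pt(260,.036,.15),pt(260,.036,.115)],A[-1])
E
```

```text
approach
[30.2, 25.3, -1.6] [37.6, 30.0, 13.7] [33.6, 12.5, 12.3] [-13.7, -0.0, 37.6] [-13.7, -0.0, 37.6] 
stroke
[-9.4, -4.5, -3.4] [-7.5, -7.1, -2.7] [-5.7, -8.5, -2.1] [-3.0, -10.0, -1.1] [-0.0, -10.5, -0.0] [3.0, -10.0, 1.1] [5.7, -8.6, 2.1] [7.9, -6.3, 2.9] [9.3, -3.5, 3.4] [9.8, -0.3, 3.6] [9.5, 2.9, 3.5] 
return
[12.0, 0.0, -32.9] [13.7, 0.0, -37.6] [-9.9, 27.6, -3.6] [-9.5, 38.7, -3.5] [-13.7, -0.0, 37.6] [-12.0, -0.0, 32.9]
```

>>> arm_command --moves '[[[0,0,0],[30.2,25.3,-1.6],1],[[0,0,0],[37.6,30,13.7],1],[[0,0,0],[33.6,12.5,12.3],1],[[0,0,0],[-6.8,0,18.8],1],[[0,0,0],[-6.8,0,18.8],1],[[0,0,0],[-6.8,0,18.8],1],[[0,0,0],[-6.8,0,18.8],1],[[0,0,0],[0,0,0],1]]'

```text
time_s: 9.82
position: [0.5048, -0.4014, 0.1128]
tool_rot: [-3.091, -0.0, -0.542]
wrist_force: [0.2, -0.4, 0.1]
gripper_width: -0.002
grip_force: 0.0
```

Clear. First stroke, first half.

>>> arm_command --moves '[[[0,0,0],[-9.4,-4.5,-3.4],1],[[0,0,0],[-7.5,-7.1,-2.7],1],[[0,0,0],[-5.7,-8.5,-2.1],1],[[0,0,0],[-3,-10,-1.1],1],[[0,0,0],[0,-10.5,0],1],[[0,0,0],[3,-10,1.1],1]]'

```text
time_s: 10.58
position: [0.4811, -0.3511, 0.1152]
tool_rot: [3.094, -0.0, 0.547]
wrist_force: [-0.0, -0.9, 0.6]
gripper_width: -0.003
grip_force: 0.3
```

```bash
python3 - <<'E'
from h import *
np.set_printoptions(precision=3,suppress=True)
s=manip.get_state();print(s["position"],s["wrist_force"],s["grip_force"],pt(260-6*195/11,.034,.115))
S=cam("scene")
for c in("scene","top"):
  for t in("wing_a","nut_center"): print(c,t,[(np.round(l["xy"],1).tolist(),round(l["score"],2)) for l in manip.look_for(t,c)[:3]])
print(proj(S,[[.509,-.367,.13]]+[[.509+.03*np.cos(np.radians(a)),-.367+.03*np.sin(np.radians(a)),.13] for a in(125,305)]))
E
```

```text
[ 0.481 -0.351  0.115] [-0.001 -0.869  0.648] 0.30212647863663733 [ 0.482 -0.352  0.115]
scene wing_a [([372.0, 236.2], 0.39)]
scene nut_center []
top wing_a [([397.0, 201.8], 0.51)]
top nut_center [([397.7, 202.6], 0.44)]
[[366.142 232.09 ]
 [356.48  230.569]
 [375.85  233.615]]
```

>>> arm_command --moves '[[[0,0,0],[5.7,-8.6,2.1],1],[[0,0,0],[7.9,-6.3,2.9],1],[[0,0,0],[9.3,-3.5,3.4],1],[[0,0,0],[9.8,-0.3,3.6],1],[[0,0,0],[9.5,2.9,3.5],1],[[0,0,0],[0,0,0],1]]'

```text
time_s: 11.58
position: [0.5224, -0.3335, 0.1118]
tool_rot: [-3.09, 0.001, -0.532]
wrist_force: [-11.7, 4.2, -2.5]
gripper_width: -0.002
grip_force: 0.0
```

```bash
cat >> h.py <<'E'
def dark(n,off):
    # dark-pixel fit of wing direction is left to the eye; just save
    show(n,[np.array([.509,-.367,.173])],w=25,scene=(366,236),top=(396,204),s=8)
E
python3 - <<'E'
from h import *
np.set_printoptions(precision=3,suppress=True)
s=manip.get_state();print(s["position"],s["wrist_force"],s["grip_force"],pt(65,.034,.115))
d=cam("scene"); g=cv2.cvtColor(d["image"],cv2.COLOR_BGR2GRAY)[220:252:1,340:390]
for r in g[::1]: print("".join("#" if v<45 else "+" if v<75 else "." for v in r))
E
```

```text
[ 0.522 -0.333  0.112] [-11.698   4.197  -2.518] 0.0 [ 0.526 -0.336  0.115]
............+###########+.........................
.............+##########++.....+..................
..............+#########+++...+++.................
...............+#######+#+++....++................
................+####+++++++....++................
.................+####+++++++...++................
.................+######+++++..++...........+.....
.................+++######++++++++..........+.....
..................+++######+++++++.............+..
...................+++#++########+................
.....................++...#######+................
..........................#######+................
..........................#######+................
.........................+#######+................
..........................+#######+...............
...........................++++####...............
...........................+++++##++..............
..........................++++..++#+..............
...........................++....##+..............
.................................+++..............
..................................................
..................................................
..................................................
..................................................
........................+.........................
..................................................
..................................................
..................................................
..............................+...................
............................+++...................
............................++....................
..................................................
```

>>> arm_command --moves '[[[0,0,0],[-8,-1,-4],1],[[0,0,0],[6,0,-18],1],[[0,0,0],[6,0,-18],1],[[0,0,0],[13.7,0,-37.6],1],[[0,0,0],[-50,0,-18],1],[[0,0,0],[-50,0,-18],1],[[0,0,0],[0,0,0],1]]'

```text
time_s: 12.5
position: [0.4064, -0.3357, 0.1931]
tool_rot: [3.094, -0.007, 0.544]
wrist_force: [1.4, -0.1, 0.8]
gripper_width: -0.002
grip_force: 0.0
```

```bash
python3 - <<'E'
from h import *
np.set_printoptions(precision=3,suppress=True)
s=manip.get_state();print(s["position"],s["wrist_force"])
b=proj(cam("top"),[[.5064,-.3625,.173],[.608,-.4025,.213]]);print(b)
for c,u,v in(("scene",345,218),("top",378,184)):
  d=cam(c); g=cv2.cvtColor(d["image"],cv2.COLOR_BGR2GRAY)[v:v+34,u:u+44]
  for i,r in enumerate(g): print(f"{v+i:4d}","".join("#" if k<50 else "+" if k<75 else "-" if k<100 else "." for k in r))
  print([(np.round(l["xy"],1).tolist(),round(l["score"],2)) for l in manip.look_for("filter_holder",c)])
E
```

```text
[ 0.406 -0.336  0.193] [ 1.448 -0.063  0.751]
[[398.998 201.007]
 [415.57  163.584]]
 218 .............................-..............
 219 ............................................
 220 ............................................
 221 ..............................-.............
 222 ...................-........................
 223 #+................-#-..........-............
 224 +++...............-##+---......--...........
 225 -+#-..............-##+++-......---..........
 226 .-+................#+++-........--..........
 227 --.................#++--.........---........
 228 +..................++++--.........---.......
 229 ....................+----.......-.----......
 230 ....................+++..-.......----+-.....
 231 ...................+++++++........-------...
 232 ...................##++##+........---------.
 233 ..................+######+........----------
 234 ..................+#######-........-..------
 235 ..................########-............-----
 236 ..................########-.............----
 237 ..................+#######-................-
 238 ..........
[... 1734 characters left out ...]
######--.................
 205 .........---..-+######+##++-................
 206 .........--...--+####+--++#++-..............
 207 ..........--...--+++--...-+###+-............
 208 ...........-....-++--.-...--+##+-...........
 209 .................---.......--+++............
 210 .................---........................
 211 ............................................
 212 ............................................
 213 ............................................
 214 ............................................
 215 ............................................
 216 ............................................
 217 ............................................
[([408.0, 169.7], 0.91)]
```

```bash
python3 - <<'E'
from h import *
d5=cv2.imread("pics/d5.png"); L=cv2.resize(d5[:,:400],(50,50),interpolation=cv2.INTER_AREA);Rr=cv2.resize(d5[:,400:],(50,50),interpolation=cv2.INTER_AREA)
S=cam("scene")["image"];T=cam("top")["image"];np.save("S.npy",S);np.save("T.npy",T)
def match(tm,im,x0,y0,nm):
    tm=cv2.resize(tm,None,fx=8,fy=8,interpolation=cv2.INTER_CUBIC);big=cv2.resize(im[y0-6:y0+tm.shape[0]//8+6,x0-6:x0+tm.shape[1]//8+6],None,fx=8,fy=8,interpolation=cv2.INTER_CUBIC)
    r=cv2.matchTemplate(big,tm,cv2.TM_CCOEFF_NORMED);_,v,_,p=cv2.minMaxLoc(r);print(nm,v,(np.array(p)-48)/8)
t0=cv2.imread("pics/top0.png")
match(t0[145:190,392:440],T,392,145,"top dome")
match(Rr[0:10,:],T,371,179,"top d5 upper"); match(L[:,32:],S,341+32,211,"scene d5 right"); match(L[28:,18:],S,341+18,211+28,"scene d5 low right")
g=cv2.cvtColor(L,cv2.COLOR_BGR2GRAY)
for i,r in enumerate(g[7:40]): print(f"{218+i:4d}","    "[:0]+"".join("#" if k<50 else "+" if k<75 else "-" if k<100 else "." for k in r[4:48]))
E
```

```text
top dome 0.9944552779197693 [0.125 0.   ]
top d5 upper 0.9981641173362732 [ 0.    -0.125]
scene d5 right 0.997148334980011 [0. 0.]
scene d5 low right 0.7771120667457581 [0.25  0.125]
 218 ............................................
 219 ............................................
 220 ............................................
 221 ............................................
 222 ........................+-..................
 223 ......................--+-.....-............
 224 ......................---......--...........
 225 ......................--........--..........
 226 ......................+-........---.........
 227 .....................---.........---........
 228 -....................-+--........----.......
 229 +...................-+---........-----......
 230 ...................++++++-.......----+-.....
 231 ...................#++++++.......-------....
 232 ...................###++#+........--------..
 233 ..................+######+.........---------
 234 ..................##+#####-........--.------
 235 ..................#######+-.............----
 236 ..................+######+-......-.......---
 237 ..................+######+-................-
 238 ..................++###+++-.................
 239 ...............----+++++---.................
 240 ...............---+##++-..............-.....
 241 ..............-----##+-.....................
 242 ...............--.-++........-..............
 243 ...............--.........-----.............
 244 ...............---.....---------............
 245 ...............----.-------------...........
 246 ...............--------------------.........
 247 ...............---------------------........
 248 ...............------.-..-------------......
 249 ..................--..-------------------...
 250 ...................------------------------.
```

```bash
python3 - <<'E'
from h import *
np.set_printoptions(precision=1,suppress=True)
S=cam("scene");T=cam("top")
for a in(34,56,214,236):
  for z in(.12,.142): 
    P=[.509+.038*np.cos(np.radians(a)),-.367+.038*np.sin(np.radians(a)),z];print(a,z,proj(S,P)[0],proj(T,P)[0])
for L in(0,.05,.1): print(L,proj(S,[.509-.941*.115*np.sin(L),-.367+.338*.115*np.sin(L),.058+.115*np.cos(L)])[0])
g=S["image"].max(2)[218:234,360:374];print(g)
E
```

```text
34 0.12 [367.8 225.3] [389.7 191.1]
34 0.142 [368.3 220.5] [391.1 190.3]
56 0.12 [363.1 225.1] [386.4 194.5]
56 0.142 [363.6 220.4] [387.6 193.8]
214 0.12 [364.  243.5] [404.3 212.1]
214 0.142 [364.5 238.8] [405.8 211.7]
236 0.12 [368.8 243.6] [407.7 208.7]
236 0.142 [369.3 238.9] [409.3 208.2]
0 [367.2 222.7]
0.05 [365.5 223.3]
0.1 [363.8 224. ]
[[223 223 225 224 223 226 224 224 226 224 226 222 198 140]
 [224 226 225 226 224 225 225 225 224 223 225 207 165 114]
 [225 226 223 226 225 226 225 226 226 226 219 181 130 132]
 [222 226 220 213 208 213 226 227 227 222 195 140 125 131]
 [224 225 202 142  93 158 213 210 208 200 154 122 130 128]
 [224 227 186  90  42  81 131 123 108 124 127 124 132 126]
 [226 226 187  88  43  48  69  91  91  92 114 127 126 133]
 [224 226 190  90  41  46  63  74  76  93 120 128 128 129]
 [225 225 193 112  43  47  60  67  79 109 129 129 130 130]
 [226 224 226 174  47  57  69  82  83 111 134 127 130 128]
 [223 224 226 181  63  55  71  73  77  96 113 132 131 118]
 [226 224 226 192 101  69  85  80  92  99 114 128 130 127]
 [225 226 225 196 116  63  76  77 116 110  98 124 131 123]
 [224 224 219 165  54  58  71  68  69  65  60 107 128 131]
 [225 224 198 119  45  46  57  61  53  48  62 108 129 129]
 [224 223 175  59  43  42  47  46  44  47  59 107 126 128]]
```

```bash
python3 - <<'E'
from h import *
e=lambda z:pt(264,.038,z)
print("approach"); rows([np.array([.43,-.36,.195]),np.array([.47,-.39,.195]),e(.195),e(.155),e(.117)])
A=[pt(a,r,.117) for a,r in zip(np.linspace(264,77,12),[.038,.036]+[.035]*10)]
print("stroke");rows(A[1:],A[0])
print("return");rows([pt(85,.037,.155),pt(85,.037,.192),pt(40,.005,.192),e(.192),e(.155),e(.117)],A[-1])
E
```

```text
approach
[18.8, 25.2, 5.1] [37.5, 30.0, 13.7] [35.7, 14.8, 13.0] [-13.7, 0.0, 37.6] [-13.0, 0.0, 35.7] 
stroke
[-9.5, -4.7, -3.5] [-7.9, -6.3, -2.9] [-6.4, -7.8, -2.3] [-4.0, -9.4, -1.5] [-1.3, -10.3, -0.5] [1.6, -10.2, 0.6] [4.3, -9.3, 1.6] [6.7, -7.5, 2.4] [8.5, -5.1, 3.1] [9.5, -2.2, 3.5] [9.7, 0.8, 3.5] 
return
[8.7, -2.8, -37.3] [12.7, -0.0, -34.8] [0.5, 33.6, 0.2] [-7.4, 41.0, -2.7] [-12.7, 0.0, 34.8] [-13.0, 0.0, 35.7]
```

>>> arm_command --moves '[[[0,0,0],[18.8,25.2,5.1],1],[[0,0,0],[37.5,30,13.7],1],[[0,0,0],[35.7,14.8,13],1],[[0,0,0],[-6.8,0,18.8],1],[[0,0,0],[-6.8,0,18.8],1],[[0,0,0],[-6.5,0,17.9],1],[[0,0,0],[-6.5,0,17.9],1],[[0,0,0],[0,0,0],1]]'

```text
time_s: 13.95
position: [0.5068, -0.4044, 0.1155]
tool_rot: [-3.092, 0.0, -0.543]
wrist_force: [-1.0, -0.5, 0.8]
gripper_width: -0.003
grip_force: 0.0
```

>>> arm_command --moves '[[[0,0,0],[-9.5,-4.7,-3.5],1],[[0,0,0],[-7.9,-6.3,-2.9],1],[[0,0,0],[-6.4,-7.8,-2.3],1],[[0,0,0],[-4,-9.4,-1.5],1],[[0,0,0],[-1.3,-10.3,-0.5],1],[[0,0,0],[1.6,-10.2,0.6],1],[[0,0,0],[4.3,-9.3,1.6],1],[[0,0,0],[6.7,-7.5,2.4],1]]'

```text
time_s: 14.95
position: [0.4902, -0.3388, 0.1171]
tool_rot: [-3.093, -0.0, -0.547]
wrist_force: [-1.0, -0.8, 0.5]
gripper_width: 0.0
grip_force: 0.2
```

>>> arm_command --moves '[[[0,0,0],[8.5,-5.1,3.1],1],[[0,0,0],[9.5,-2.2,3.5],1]]'

```text
time_s: 15.2
position: [0.5097, -0.3318, 0.1171]
tool_rot: [-3.093, -0.001, -0.547]
wrist_force: [-1.0, -1.2, 0.1]
gripper_width: -0.003
grip_force: 0.3
```

>>> arm_command --moves '[[[0,0,0],[4.8,0.4,1.7],1],[[0,0,0],[0,0,0],1]]'

```text
time_s: 15.45
position: [0.511, -0.3309, 0.1148]
tool_rot: [-3.091, 0.001, -0.536]
wrist_force: [-8.4, 3.1, -2.2]
gripper_width: -0.002
grip_force: 0.0
```

>>> arm_command --moves '[[[0,0,0],[4.8,0.4,1.7],1],[[0,0,0],[0,0,0],1]]'

```text
time_s: 15.7
position: [0.5128, -0.3305, 0.1136]
tool_rot: [-3.09, 0.004, -0.527]
wrist_force: [-16.4, 7.3, 1.7]
gripper_width: 0.002
grip_force: 0.0
```

```bash
python3 - <<'E'
from h import *
np.set_printoptions(precision=3,suppress=True)
s=manip.get_state();print(s["position"],s["wrist_force"],s["torque"],s["tau"],s["joint_positions"])
F=s["wrist_force"];T=s["torque"]; print("r_perp",np.cross(F,T)/(F@F))
S=cam("scene"); cv2.imwrite("pics/e1.png",cv2.resize(S["image"][130:290,260:460],(800,640))[:600]) 
E
```

```text
[ 0.513 -0.331  0.114] [-16.403   7.336   1.659] [ 0.811  2.844 -0.16 ] [ -3.116 -50.022  -4.028 -31.405  -0.755  -4.743   0.409] [ 0.727  0.418 -0.193  2.022 -0.251  0.436 -0.799]
r_perp [-0.018 -0.004 -0.162]
```

View pics/e1.png

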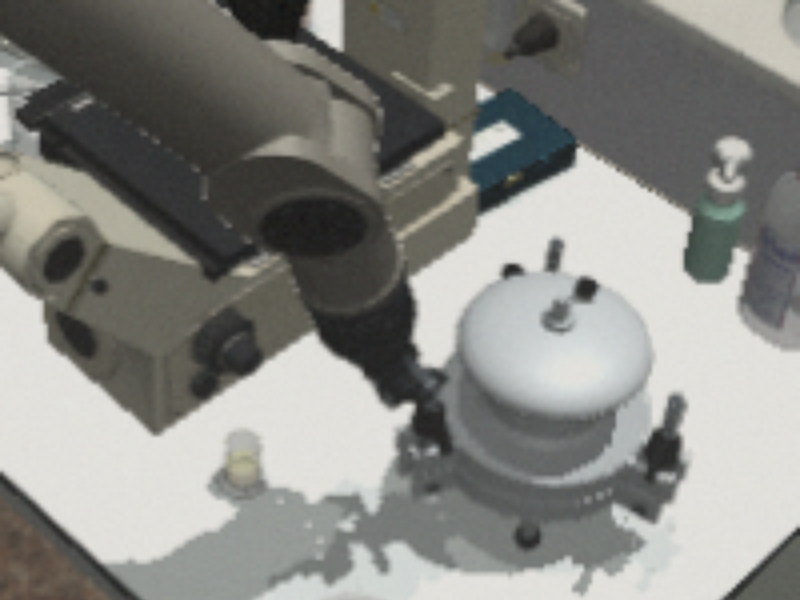

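>>> arm_command --moves '[[[0,0,0],[-14,-2,-5],1],[[0,0,0],[6.8,0,-18.8],1],[[0,0,0],[6.8,0,-18.8],1],[[0,0,0],[6.8,0,-18.8],1],[[0,0,0],[-20,10,-28],1],[[0,0,0],[-30,30,-10],1],[[0,0,0.157],[0,0,0],1],[[0,0,0.157],[0,0,0],1],[[0,0,0.157],[0,0,0],1],[[0,0,0.157],[0,0,0],1],[[0,0,0.157],[0,0,0],1],[[0,0,0.157],[0,0,0],1]]'

```text
time_s: 17.25
position: [0.4446, -0.3715, 0.1961]
tool_rot: [-2.622, 1.344, -0.466]
wrist_force: [0.5, 0.2, 0.2]
gripper_width: 0.0
grip_force: 0.0
```

>>> arm_command --moves '[[[0,0,0.157],[0,0,0],1],[[0,0,0.157],[0,0,0],1],[[0,0,0.157],[0,0,0],1],[[0,0,0.157],[0,0,0],1],[[0,0,0],[0,0,0],1]]'

```text
time_s: 17.88
position: [0.4446, -0.3713, 0.196]
tool_rot: [-2.034, 2.029, -0.361]
wrist_force: [-0.9, -0.1, -0.2]
gripper_width: 0.002
grip_force: 0.0
```

```bash
cat >> h.py <<'E'
def asc(c,u,v,h=34,w=44):
  d=cam(c); g=cv2.cvtColor(d["image"],cv2.COLOR_BGR2GRAY)[v:v+h,u:u+w]
  for i,r in enumerate(g): print(f"{v+i:4d}","".join("#" if k<50 else "+" if k<75 else "-" if k<100 else "." for k in r))
E
python3 - <<'E'
from h import *
np.set_printoptions(precision=3,suppress=True)
s=manip.get_state();print(s["position"],s["joint_positions"]);print(R.from_rotvec(s["tool_rot"]).as_matrix())
asc("top",382,186,28,34); asc("scene",355,218,30,28)
E
```

```text
[ 0.445 -0.371  0.196] [ 0.615  0.253  0.118  2.034 -0.445  0.636 -2.083]
[[ 0.002 -0.939  0.344]
 [-1.    -0.003 -0.001]
 [ 0.002 -0.344 -0.939]]
 186 ++--......-----...................
 187 +++--......-----..................
 188 -+++--......------................
 189 --+++--......------...............
 190 .-++++--......-------.............
 191 ..--+++--......--------...........
 192 ...--+++--.........---------......
 193 ....-++++--.........--------------
 194 ....--++++--..........--.---------
 195 ....-++++++-..............--.--.-.
 196 ...-++#++++-..---.................
 197 ....++####+---+++---..............
 198 .....-+###++-++##++-..------------
 199 .....-++####+###+++----++--------.
 200 .....--++++####+++-----------.....
 201 .....-+++--+##+++----.............
 202 .....-++-.-+###+-----.............
 203 .....-++-.-+###++++++-............
 204 .....-+--.-+######+###+-..........
 205 .....-+-...+######++####+-........
 206 .....--....-+####+---++##++-......
 207 ......--...--+++-----.-++##++.....
 208 .......-....-++-.......--++++.....
 209 .............--..........---
[... 486 characters left out ...]
###++--.......---...
 228 ++-.....+#+++-.......-.----.
 229 ++.......#++--.........-----
 230 ++-......#+++.........------
 231 -+.......+++--+-....---.----
 232 -........#++++++.....-.-----
 233 .........##+++#+........----
 234 ........+######+........---.
 235 ........########............
 236 ........########-....-..-...
 237 .......-#######+-...........
 238 ........+#######+-.....-....
 239 .......-+++#####+-......-...
 240 .....-----++++###-.........-
 241 .....----+++-++##-..........
 242 .....--..--...-##+-........-
 243 .....--........##+---.......
 244 .....---......-++-----......
 245 .....------------------.....
 246 .....--------------------...
 247 .....---------------------..
```

```bash
python3 - <<'E'
from h import *
E0=lambda z:np.array([.516,-.410,z])
print("approach"); rows([np.array([.46,-.41,.195]),E0(.195),E0(.155),E0(.117)])
A=[E0(.117)]+[pt(a,r,.117) for a,r in zip(np.linspace(252,60,11),[.039,.037]+[.035]*9)]
print("stroke");rows(A[1:],A[0])
print("return");rows([pt(72,.038,.135),pt(72,.038,.165),pt(72,.038,.195),np.array([.47,-.37,.195]),E0(.195),E0(.155),E0(.117)],A[-1])
E
```

```text
approach
[38.8, -14.2, 6.2] [0.2, -52.6, 19.2] [-0.1, 13.7, 37.6] [-0.1, 13.0, 35.7] 
stroke
[-6.0, 15.1, -5.5] [-7.7, 9.7, -3.5] [-10.1, 6.3, -2.3] [-10.7, 4.4, -1.6] [-11.6, 0.9, -0.3] [-11.3, -2.8, 1.0] [-9.7, -6.1, 2.2] [-7.0, -8.8, 3.2] [-3.6, -10.4, 3.8] [0.3, -11.0, 4.0] [4.1, -10.3, 3.8] 
return
[-5.8, -0.8, -18.9] [0.1, -10.3, -28.2] [0.1, -10.3, -28.2] [38.9, 50.6, -18.4] [40.2, -43.0, 15.8] [-0.1, 13.7, 37.6] [-0.1, 13.0, 35.7]
```

>>> arm_command --moves '[[[0,0,0],[38.8,-14.2,6.2],1],[[0,0,0],[0.2,-26.3,9.6],1],[[0,0,0],[0,-26.3,9.6],1],[[0,0,0],[0,6.8,18.8],1],[[0,0,0],[0,6.8,18.8],1],[[0,0,0],[0,6.5,17.8],1],[[0,0,0],[0,6.5,17.8],1],[[0,0,0],[0,0,0],1]]'

```text
time_s: 18.98
position: [0.5147, -0.4095, 0.115]
tool_rot: [-2.032, 2.031, -0.355]
wrist_force: [0.3, 0.2, -0.0]
gripper_width: -0.001
grip_force: 0.0
```

>>> arm_command --moves '[[[0,0,0],[-6,15.1,-5.5],1],[[0,0,0],[-7.7,9.7,-3.5],1],[[0,0,0],[-10.1,6.3,-2.3],1],[[0,0,0],[-10.7,4.4,-1.6],1],[[0,0,0],[-11.6,0.9,-0.3],1],[[0,0,0],[-11.3,-2.8,1],1],[[0,0,0],[-9.7,-6.1,2.2],1]]'

```text
time_s: 19.85
position: [0.4867, -0.342, 0.1168]
tool_rot: [-2.032, 2.03, -0.359]
wrist_force: [0.3, 0.1, -0.6]
gripper_width: -0.001
grip_force: 0.2
```

>>> arm_command --moves '[[[0,0,0],[-7,-8.8,3.2],1],[[0,0,0],[-3.6,-10.4,3.8],1]]'

```text
time_s: 20.1
position: [0.5076, -0.3317, 0.1167]
tool_rot: [-2.032, 2.03, -0.359]
wrist_force: [-0.7, -0.3, -0.5]
gripper_width: -0.002
grip_force: 0.3
```

>>> arm_command --moves '[[[0,0,0],[0.3,-11,4],1],[[0,0,0],[0,0,0],1]]'

```text
time_s: 20.35
position: [0.52, -0.3326, 0.1169]
tool_rot: [-2.033, 2.029, -0.36]
wrist_force: [0.2, -0.0, -0.3]
gripper_width: -0.002
grip_force: 0.0
```

>>> arm_command --moves '[[[0,0,0],[4.1,-10.3,3.8],1],[[0,0,0],[0,0,0],1]]'

```text
time_s: 20.6
position: [0.5303, -0.3374, 0.1169]
tool_rot: [-2.032, 2.03, -0.361]
wrist_force: [1.0, -0.1, -0.5]
gripper_width: -0.004
grip_force: 0.0
```

>>> arm_command --moves '[[[0,0,0],[-5.8,-0.8,-18.9],1],[[0,0,0],[0,-10.3,-28.2],1],[[0,0,0],[0,-10.3,-28.2],1],[[0,0,0],[19.5,25.3,-9.2],1],[[0,0,0],[19.5,25.3,-9.2],1],[[0,0,0],[30,20,-8],1],[[0,0,0],[0,0,0],1]]'

```text
time_s: 21.48
position: [0.4458, -0.4035, 0.1958]
tool_rot: [-2.027, 2.038, -0.362]
wrist_force: [-0.3, 0.3, -0.1]
gripper_width: -0.001
grip_force: 0.0
```

```bash
python3 - <<'E'
from h import *
np.set_printoptions(precision=3,suppress=True)
s=manip.get_state();print(s["position"],s["joint_positions"])
asc("top",382,186,28,34); asc("scene",355,218,30,28)
E
```

```text
[ 0.446 -0.404  0.196] [ 0.625  0.292  0.161  1.983 -0.472  0.666 -2.03 ]
 186 ++--......-----...................
 187 +++--......-----..................
 188 -+++--......------................
 189 --+++-....-..------...............
 190 .--+++---++-..-------.............
 191 ..--+++-+##+-...--------..........
 192 ...-+++++##+-.....----------......
 193 ....-++++###+-......--------------
 194 .....--++###+-........-.----------
 195 ......--++###+-...........--.-.--.
 196 ........-++###+--.................
 197 ........-+++###++--...............
 198 ........-+--+###+++-..------------
 199 .......-+---+####++-----++-------.
 200 .......-+---+##++------------.....
 201 ......-++--+##+++-----............
 202 .....-++-.-+###++----.............
 203 .....-+-..-+###+++++-.............
 204 ......--...+######++..............
 205 .....--....+#######+..............
 206 .....--....-+######+-.............
 207 ......--...--+++++#++.............
 208 .......-....-++---+#+-............
 209 .............---..-##+-...........
 210 ..............---.-+#+-...........
 211 ..................--#
[... 413 characters left out ...]
###++++-....------..
 228 ###########++--......-.----.
 229 ###########+---......-.-----
 230 ###########++.......-.------
 231 ########+++#+-+-....-.-.----
 232 ########++++++++.....-..----
 233 #######+++++++#+....-.-..---
 234 ######++++++###+.........--.
 235 #######+++++###+-......-.---
 236 ##-.###+-+++####-.........-.
 237 #+..-+#+-+#####+-.......-.-.
 238 .....-++-+#####+-...........
 239 .....---+######+-..........-
 240 ....----+###++-.-.........-.
 241 .....---+##+-...............
 242 .....---+#+........-........
 243 .....---##.......----.......
 244 .....-.-++...---------......
 245 .....------------------.....
 246 .....--------------------...
 247 .....----------------------.
```

```bash
python3 - <<'E'
from h import *
E0=lambda z:pt(262,.040,z)
print("approach"); rows([E0(.195),E0(.155),E0(.115)])
A=[E0(.115)]+[pt(a,.035,.115) for a in (246,230,214,198,190)]
print("stroke");rows(A[1:],A[0])
print("fine");rows([pt(a,.035,.115) for a in range(180,49,-10)],A[-1])
E
```

```text
approach
[6.4, -54.6, 20.4] [-0.0, 13.7, 37.6] [-0.0, 13.7, 37.6] 
stroke
[-7.6, 8.1, -3.0] [-5.2, 7.8, -2.8] [-7.2, 6.1, -2.2] [-8.8, 4.0, -1.5] [-4.7, 1.1, -0.4] 
fine
[-6.1, 0.5, -0.2] [-6.1, -0.5, 0.2] [-5.9, -1.5, 0.5] [-5.5, -2.4, 0.9] [-5.0, -3.3, 1.2] [-4.3, -4.1, 1.5] [-3.5, -4.7, 1.7] [-2.6, -5.2, 1.9] [-1.6, -5.5, 2.0] [-0.5, -5.7, 2.1] [0.5, -5.7, 2.1] [1.6, -5.5, 2.0] [2.6, -5.2, 1.9] [3.5, -4.7, 1.7]
```

>>> arm_command --moves '[[[0,0,0],[3.2,-27.3,10.2],1],[[0,0,0],[3.2,-27.3,10.2],1],[[0,0,0],[0,6.8,18.8],1],[[0,0,0],[0,6.8,18.8],1],[[0,0,0],[0,6.8,18.8],1],[[0,0,0],[0,6.8,18.8],1],[[0,0,0],[0,0,0],1],[[0,0,0],[-7.6,8.1,-3],1],[[0,0,0],[-5.2,7.8,-2.8],1],[[0,0,0],[-7.2,6.1,-2.2],1],[[0,0,0],[-8.8,4,-1.5],1],[[0,0,0],[-4.7,1.1,-0.4],1]]'

```text
time_s: 23.08
position: [0.4778, -0.3723, 0.1153]
tool_rot: [-2.032, 2.03, -0.36]
wrist_force: [0.7, -0.3, 0.1]
gripper_width: 0.001
grip_force: 0.3
```

>>> arm_command --moves '[[[0,0,0],[-6.1,0.5,-0.2],1],[[0,0,0],[-6.1,-0.5,0.2],1],[[0,0,0],[0,0,0],1]]'

```text
time_s: 23.45
position: [0.4782, -0.3599, 0.1149]
tool_rot: [-2.033, 2.029, -0.358]
wrist_force: [1.2, -0.1, -0.1]
gripper_width: -0.001
grip_force: 0.0
```

>>> arm_command --moves '[[[0,0,0],[-5.9,-1.5,0.5],1],[[0,0,0],[-5.5,-2.4,0.9],1]]'

```text
time_s: 23.7
position: [0.4822, -0.3491, 0.115]
tool_rot: [-2.031, 2.031, -0.359]
wrist_force: [0.8, -0.7, -0.3]
gripper_width: -0.002
grip_force: 0.3
```

>>> arm_command --moves '[[[0,0,0],[-5,-3.3,1.2],1],[[0,0,0],[-4.3,-4.1,1.5],1]]'

```text
time_s: 23.95
position: [0.4903, -0.3395, 0.115]
tool_rot: [-2.032, 2.03, -0.359]
wrist_force: [-0.8, -0.6, -0.4]
gripper_width: 0.004
grip_force: 0.2
```

>>> arm_command --moves '[[[0,0,0],[-3.5,-4.7,1.7],1],[[0,0,0],[-2.6,-5.2,1.9],1]]'

```text
time_s: 24.2
position: [0.5009, -0.3337, 0.1151]
tool_rot: [-2.032, 2.03, -0.359]
wrist_force: [-0.5, -1.8, -0.0]
gripper_width: -0.002
grip_force: 0.3
```

>>> arm_command --moves '[[[0,0,0],[-1.6,-5.5,2],1],[[0,0,0],[-0.5,-5.7,2.1],1]]'

```text
time_s: 24.45
position: [0.5129, -0.3317, 0.115]
tool_rot: [-2.032, 2.03, -0.359]
wrist_force: [-0.7, -0.5, -0.7]
gripper_width: -0.001
grip_force: 0.2
```

>>> arm_command --moves '[[[0,0,0],[0.5,-5.7,2.1],1],[[0,0,0],[1.6,-5.5,2],1]]'

```text
time_s: 24.7
position: [0.5248, -0.3339, 0.115]
tool_rot: [-2.032, 2.03, -0.359]
wrist_force: [-0.0, 0.4, 0.1]
gripper_width: 0.001
grip_force: 0.3
```

>>> arm_command --moves '[[[0,0,0],[2.6,-5.2,1.9],1],[[0,0,0],[0,0,0],1]]'

```text
time_s: 24.95
position: [0.5305, -0.3368, 0.1151]
tool_rot: [-2.032, 2.03, -0.36]
wrist_force: [0.1, -0.7, 0.1]
gripper_width: -0.001
grip_force: 0.0
```

>>> arm_command --moves '[[[0,0,0],[-5.8,-0.8,-18.9],1],[[0,0,0],[0,-10.3,-28.2],1],[[0,0,0],[0,-10.3,-28.2],1],[[0,0,0],[19.5,25.3,-9.2],1],[[0,0,0],[19.5,25.3,-9.2],1],[[0,0,0],[30,20,-8],1],[[0,0,0],[0,0,0],1]]'

```text
time_s: 25.82
position: [0.4464, -0.4031, 0.1941]
tool_rot: [-2.027, 2.038, -0.362]
wrist_force: [0.7, 0.9, -0.2]
gripper_width: -0.001
grip_force: 0.0
```

```bash
python3 - <<'E'
from h import *
np.set_printoptions(precision=3,suppress=True)
s=manip.get_state();print(s["position"])
asc("top",382,186,28,34)
E0=lambda z:pt(262,.040,z)
print("approach"); rows([E0(.195),E0(.155),E0(.114)])
E
```

```text
[ 0.446 -0.403  0.194]
 186 ++--......-----...................
 187 +++--......-----..................
 188 -+++--......------................
 189 --+++--..-...------...............
 190 .--+++---+-...-------.............
 191 ..--+++++#+-...---------..........
 192 ...--++++##+-.....----------......
 193 ....--++####+-......--------------
 194 .....--++###+-.........-----------
 195 ......--++###--...........--..---.
 196 ........-+###++--.................
 197 ........-++###+++--...............
 198 ........-+-++###+++-..------------
 199 .......-+---+####++----+---------.
 200 .......-+---##++++-----------.....
 201 ......-++--+##+++----.............
 202 .....-++-.-+##++-----.............
 203 .....-+-..-+##++++++-.............
 204 .....-+-...+######++..............
 205 .....--....+#######-..............
 206 .....--....-+######+-.............
 207 ......--...--+++++#++.............
 208 .......-....-++---+##-............
 209 .............---..-##+-...........
 210 .............---..-+##+...........
 211 ..................--+#+-..........
 212 ...................-++#+..........
 213 .....................-+-..........
approach
[5.3, -55.5, 19.1] [-0.0, 13.7, 37.6] [-0.0, 14.1, 38.5]
```

>>> arm_command --moves '[[[0,0,0],[2.7,-27.7,9.5],1],[[0,0,0],[2.7,-27.7,9.5],1],[[0,0,0],[0,6.8,18.8],1],[[0,0,0],[0,6.8,18.8],1],[[0,0,0],[0,7,19.2],1],[[0,0,0],[0,7,19.2],1],[[0,0,0],[0,0,0],1],[[0,0,0],[-7.6,8.1,-3],1],[[0,0,0],[-5.2,7.8,-2.8],1],[[0,0,0],[-3.6,3.1,-1.1],1]]'

```text
time_s: 27.12
position: [0.4868, -0.3886, 0.1148]
tool_rot: [-2.031, 2.031, -0.361]
wrist_force: [1.1, -1.5, 0.7]
gripper_width: 0.002
grip_force: 0.2
```

>>> arm_command --moves '[[[0,0,0],[-3.6,3,-1.1],1],[[0,0,0],[-4.4,2,-0.7],1]]'

```text
time_s: 27.38
position: [0.482, -0.3808, 0.1143]
tool_rot: [-2.031, 2.031, -0.36]
wrist_force: [1.8, -0.7, -0.0]
gripper_width: -0.0
grip_force: 0.3
```

>>> arm_command --moves '[[[0,0,0],[-4.4,2,-0.8],1],[[0,0,0],[-4.7,1.1,-0.4],1]]'

```text
time_s: 27.62
position: [0.4786, -0.3715, 0.114]
tool_rot: [-2.032, 2.031, -0.359]
wrist_force: [0.5, -0.8, -0.2]
gripper_width: -0.001
grip_force: 0.3
```

>>> arm_command --moves '[[[0,0,0],[-6.1,0.5,-0.2],1],[[0,0,0],[-6.1,-0.5,0.2],1]]'

```text
time_s: 27.88
position: [0.4786, -0.359, 0.1139]
tool_rot: [-2.032, 2.031, -0.359]
wrist_force: [-0.7, -1.2, 0.4]
gripper_width: 0.0
grip_force: 0.3
```

>>> arm_command --moves '[[[0,0,0],[-5.9,-1.5,0.5],1],[[0,0,0],[-5.5,-2.4,0.9],1]]'

```text
time_s: 28.12
position: [0.483, -0.3475, 0.114]
tool_rot: [-2.032, 2.03, -0.359]
wrist_force: [0.7, 0.2, -0.3]
gripper_width: 0.001
grip_force: 0.2
```

>>> arm_command --moves '[[[0,0,0],[-5,-3.3,1.2],1],[[0,0,0],[-4.3,-4.1,1.5],1]]'

```text
time_s: 28.38
position: [0.491, -0.3383, 0.114]
tool_rot: [-2.032, 2.03, -0.359]
wrist_force: [-0.7, -0.4, -0.3]
gripper_width: 0.001
grip_force: 0.2
```

>>> arm_command --moves '[[[0,0,0],[-3.5,-4.7,1.7],1],[[0,0,0],[-2.6,-5.2,1.9],1]]'

```text
time_s: 28.62
position: [0.5016, -0.3324, 0.114]
tool_rot: [-2.032, 2.031, -0.359]
wrist_force: [-0.6, -0.6, -0.3]
gripper_width: 0.002
grip_force: 0.3
```

>>> arm_command --moves '[[[0,0,0],[-1.6,-5.5,2],1],[[0,0,0],[-0.5,-5.7,2.1],1]]'

```text
time_s: 28.88
position: [0.5136, -0.3304, 0.114]
tool_rot: [-2.032, 2.03, -0.359]
wrist_force: [-1.0, -1.2, -0.1]
gripper_width: 0.0
grip_force: 0.2
```

>>> arm_command --moves '[[[0,0,0],[0.5,-5.7,2.1],1],[[0,0,0],[1.6,-5.5,2],1]]'

```text
time_s: 29.12
position: [0.5255, -0.3327, 0.114]
tool_rot: [-2.032, 2.03, -0.359]
wrist_force: [-1.1, 0.9, -0.1]
gripper_width: -0.001
grip_force: 0.2
```

>>> arm_command --moves '[[[0,0,0],[2.6,-5.2,1.9],1],[[0,0,0],[0,0,0],1]]'

```text
time_s: 29.38
position: [0.5312, -0.3355, 0.1141]
tool_rot: [-2.032, 2.03, -0.36]
wrist_force: [0.1, 0.2, 1.2]
gripper_width: -0.0
grip_force: 0.0
```

>>> arm_command --moves '[[[0,0,0],[-5.8,-0.8,-18.9],1],[[0,0,0],[0,-10.3,-28.2],1],[[0,0,0],[0,-10.3,-28.2],1],[[0,0,0],[19.5,25.3,-9.2],1],[[0,0,0],[19.5,25.3,-9.2],1],[[0,0,0],[30,20,-8],1],[[0,0,0],[0,0,0],1]]'

```text
time_s: 30.25
position: [0.4471, -0.4018, 0.193]
tool_rot: [-2.027, 2.038, -0.362]
wrist_force: [0.6, 0.5, 0.1]
gripper_width: 0.001
grip_force: 0.0
```

```bash
python3 - <<'E'
from h import *
np.set_printoptions(precision=3,suppress=True)
s=manip.get_state();print(s["position"])
asc("top",382,186,28,34);asc("scene",355,222,26,28)
E0=lambda z:pt(262,.040,z)
print("approach"); rows([E0(.195),E0(.155),E0(.114)])
E
```

```text
[ 0.447 -0.402  0.193]
 186 +++-......-----...................
 187 +++--......-----..................
 188 -+++--......------................
 189 .-+++--......------...............
 190 .--+++-----...-------.............
 191 ..--+++++++-....-------...........
 192 ...--+++###+-.....----------......
 193 ....-+++###+-.......--------------
 194 .....--++###+-..........----------
 195 ......--+###+--...........-.--.-..
 196 ........-+###+---.................
 197 ........-++###+++--..............-
 198 ........-+-+####+++-..------------
 199 .......-+--+#####++-----+--------.
 200 .......-+--+###+++-----------.....
 201 ......-+-.-+##+++----.............
 202 .....-++-.-+##+++----.............
 203 .....-+-...+##++++---.............
 204 .....-+-...+######+-..............
 205 .....--....+#######-..............
 206 .....--....-+######+-.............
 207 ......--...--+#+++++-.............
 208 ............-++---+#+-............
 209 .............-+-..-##+-...........
 210 .............----.-+##+...........
 211 ..................--+#+-..........
 212 ...................--+#+........
[... 292 characters left out ...]
#####+---......-.-----
 230 ########+##++.......-...---+
 231 ########++++---.........----
 232 #########++++++......-..----
 233 #######+++++++#-.......-.---
 234 ######++++++###+......-.-.--
 235 ######++++++###+-.........-.
 236 ##++###+-+++###+-.....-..---
 237 #-..-##+-+#####+-.........-.
 238 .....+++++######-...........
 239 .....---#######++...........
 240 ....----+#####---...........
 241 ....----++##+-............--
 242 .....--.-+#-.......-........
 243 .....-..-#+.....-----.......
 244 .....-.-+#-...--------......
 245 .....---+++-------------....
 246 .....--------------------...
 247 .....----------------------.
approach
[8.1, -54.3, 17.4] [-0.0, 13.7, 37.6] [-0.0, 14.1, 38.5]
```

>>> arm_command --moves '[[[0,0,0],[4,-27.1,8.7],1],[[0,0,0],[4.1,-27.2,8.7],1],[[0,0,0],[0,6.8,18.8],1],[[0,0,0],[0,6.8,18.8],1],[[0,0,0],[0,7,19.2],1],[[0,0,0],[0,7,19.2],1],[[0,0,0],[0,0,0],1],[[0,0,0],[-7.6,8.1,-3],1],[[0,0,0],[-5.2,7.8,-2.8],1],[[0,0,0],[0,0,0],1]]'

```text
time_s: 31.6
position: [0.4889, -0.3935, 0.1148]
tool_rot: [-2.031, 2.031, -0.36]
wrist_force: [0.0, -0.7, 0.1]
gripper_width: 0.005
grip_force: 0.0
```

>>> arm_command --moves '[[[0,0,0],[-3.6,3.1,-1.1],1],[[0,0,0],[-3.6,3,-1.1],1],[[0,0,0],[0,0,0],1]]'

```text
time_s: 31.98
position: [0.483, -0.3862, 0.1141]
tool_rot: [-2.032, 2.03, -0.359]
wrist_force: [0.6, -1.0, -0.3]
gripper_width: 0.003
grip_force: 0.0
```

>>> arm_command --moves '[[[0,0,0],[-4.4,2,-0.7],1],[[0,0,0],[-4.4,2,-0.8],1]]'

```text
time_s: 32.22
position: [0.479, -0.3776, 0.1141]
tool_rot: [-2.032, 2.031, -0.36]
wrist_force: [0.7, -1.0, -0.2]
gripper_width: -0.003
grip_force: 0.3
```

>>> arm_command --moves '[[[0,0,0],[-4.7,1.1,-0.4],1],[[0,0,0],[-6.1,0.5,-0.2],1]]'

```text
time_s: 32.48
position: [0.477, -0.3695, 0.1145]
tool_rot: [-2.031, 2.034, -0.366]
wrist_force: [0.8, -8.8, -5.0]
gripper_width: -0.003
grip_force: 3.8
```

>>> arm_command --moves '[[[0,0,0],[-1.5,0,0],1],[[0,0,0],[0,0,0],1]]'

```text
time_s: 32.72
position: [0.4769, -0.3684, 0.1145]
tool_rot: [-2.03, 2.035, -0.366]
wrist_force: [1.4, -7.4, -3.7]
gripper_width: 0.003
grip_force: 3.3
```

>>> arm_command --moves '[[[0,0,0],[-3,0,0],1],[[0,0,0],[0,0,0],1]]'

```text
time_s: 32.98
position: [0.4769, -0.3655, 0.1145]
tool_rot: [-2.03, 2.035, -0.366]
wrist_force: [1.6, -6.9, -3.3]
gripper_width: 0.005
grip_force: 3.3
```

```bash
python3 - <<'E'
from h import *
S0,T0=np.load("S.npy"),np.load("T.npy")
S,T=cam("scene")["image"],cam("top")["image"]
def match(A,B,x,y,w,h,n):
    f=8;m=5
    tm=cv2.resize(A[y:y+h,x:x+w],None,fx=f,fy=f,interpolation=cv2.INTER_CUBIC);big=cv2.resize(B[y-m:y+h+m,x-m:x+w+m],None,fx=f,fy=f,interpolation=cv2.INTER_CUBIC)
    r=cv2.matchTemplate(big,tm,cv2.TM_CCOEFF_NORMED);_,v,_,p=cv2.minMaxLoc(r);print(n,round(v,3),(np.array(p)-m*f)/f)
for B,n in((T,"now"),(cv2.imread("pics/top0.png"),"start")):
    match(T0,B,374,132,26,20,n+" top ear1");match(T0,B,436,148,18,30,n+" top ear2");match(T0,B,396,146,40,40,n+" dome")
match(S0,S,415,225,20,28,"scene ear2");match(S0,S,385,200,40,30,"scene dome")
s=manip.get_state();F=s["wrist_force"];print(np.cross(F,s["torque"])/(F@F),F,s["torque"])
asc("scene",355,222,26,28)
E
```

```text
now top ear1 0.99 [ 0.25 -0.5 ]
now top ear2 0.987 [-0.375  1.125]
now dome 0.988 [-0.25  0.  ]
start top ear1 0.996 [ 0.    -0.125]
start top ear2 0.997 [-0.125  0.125]
start dome 0.994 [ 0.    -0.125]
scene ear2 0.985 [-0.875  0.375]
scene dome 0.982 [-0.25  -0.125]
[ 0.08991379  0.07555103 -0.16884015] [ 0.09642681 -7.64007483 -3.36735942] [-1.54644787  0.45200851 -0.62128159]
 222 #############...............
 223 ############+........-......
 224 #######+-+##+........--.....
 225 #######..-##-........--.....
 226 #######..+##-........---....
 227 ###########+........------..
 228 ###########+-......+++-----.
 229 ###########+.....-+###+-----
 230 ##########+-....-+#####----+
 231 #########+++++++#######----+
 232 #########++--+########+-----
 233 ##########++########++-..---
 234 ################+------...--
 235 ##############++.......--...
 236 ##############+-.....-......
 237 ###+++#########--........--.
 238 ####+++#######++-.........-.
 239 ###+++++#####+--.......-.--.
 240 ###++++-+#++-...............
 241 ###++++-+-..................
 242 -##+-+-.........----........
 243 ..+++--......--------.......
 244 ....----.-------------......
 245 ....--------------------....
 246 .....----------.---------...
 247 ....---------..------------.
```

>>> arm_command --moves '[[[0,0,0],[10,3,-1],1],[[0,0,0],[3,12,-8],1],[[0,0,0],[0,20,-15],1],[[0,0,0],[0,20,-25],1],[[0,0,0],[0,0,-40],1],[[0,0,0],[0,0,-40],1],[[0,0,0],[0,0,0],1],[[0,0,0],[0,0,0],1]]'

```text
time_s: 34.12
position: [0.3804, -0.3748, 0.2162]
tool_rot: [-2.031, 2.031, -0.359]
wrist_force: [0.1, 0.8, -0.5]
gripper_width: 0.0
grip_force: 0.0
```

```bash
python3 - <<'E'
from h import *
np.set_printoptions(precision=3,suppress=True)
s=manip.get_state();print(s["position"],s["wrist_force"],s["gripper_width"])
asc("top",382,184,32,36);asc("scene",355,216,32,30)
S,T=cam("scene"),cam("top")
for L in(0,.05,.1): print(L,proj(S,[.509-.941*.115*np.sin(L),-.367+.338*.115*np.sin(L),.058+.115*np.cos(L)])[0])
for a in(0,180):
  for z in(.1115,.1335): print(a,z,[proj(d,[.509+.042*np.cos(np.radians(a+160)),-.367+.042*np.sin(np.radians(a+160)),z])[0] for d in(S,T)])
E
```

```text
[ 0.38  -0.375  0.216] [ 0.07   0.806 -0.479] 0.00048803154753329544
 184 +-......----........................
 185 +--......----.......................
 186 ++--......----......................
 187 +++-.......----.....................
 188 -+++-.......-----...................
 189 --++--......-------.................
 190 .-+++--......-----+--...............
 191 .--+++--.......--+#+---.............
 192 ..--+++--.......-###------..........
 193 ...--++++-.....-+##+----------------
 194 ....--+++--....-+##+----------------
 195 ......-+++-..--+##+-.....--.------..
 196 ......--+-..---+##-.................
 197 .......--..--++##+-.............--..
 198 .......-...-+###+--.--------------..
 199 ......--...++###+-----+++-------....
 200 .....-+-..-##+++--------------......
 201 ....-++..-+##+------................
 202 ....-+-..-###+------................
 203 ....-+...+###++++--.................
 204 ....--...-####+++-..................
 205 ....--...-+####++-..................
 206 ....--....+###+-....................
 207 .....--...+##+-.....................
 208 .........-+##-....
[... 1089 characters left out ...]
---............
 238 ###++++#######++-.............
 239 -..----+#####+---..........-..
 240 ....----++++-.................
 241 ....--.--..................-..
 242 ....--..........----..........
 243 ......-......--------.........
 244 ....----..------------........
 245 ....--------------------......
 246 ....-----------.---------.....
 247 ....----------------------....
0 [367.225 222.697]
0.05 [365.523 223.292]
0.1 [363.813 223.952]
0 0.1115 [array([353.517, 240.092]), array([391.872, 214.885])]
0 0.1335 [array([353.926, 235.434]), array([393.215, 214.531])]
180 0.1115 [array([377.649, 231.981]), array([401.012, 188.761])]
180 0.1335 [array([378.314, 227.31 ]), array([402.508, 187.95 ])]
```

```bash
python3 -c "
from plant import manip
print(manip.job_done())"
```

```text
the job is handed in; nothing more can be done
None
```

I pushed the bolt upright to its stop, spun the wing nut down with one-wing strokes (about 16.7 rad in all) until it met a firm stop, and handed the job in at about 34 s. The last push turned the holder by roughly 0.03–0.05 rad but moved its centre only about 1 mm; the verdict wasn't reported back, so success isn't confirmed.

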